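# Open the battery hatch of the hardness lab's data printer

## Robot

A 7-joint arm with a two-finger parallel gripper is mounted at the origin on the work surface. World frame = base frame: x ahead of the robot, y to its left, z up, the work surface at z = 0. Lengths are in m, angles in degrees, forces in N, time in s.
With the tool pointing down it reaches from about 0.4 to 0.875 m from the base axis. Payload 6.5 kg.
Tool frame: the origin (TCP) lies at the centre of the arm's flange, where the gripper is bolted on; the fingertips stand 166 mm ahead of it and the grasp point (between the pads) lies r.grasp_offset ahead of it (r.grasp_offset is the distance from the TCP to the grasp point, in m); y points along the fingers, x is the direction in which the jaws open and shut, and the axes are right-handed (so a half turn about y gives the same grasp; the last joint's range is limited). The gripper opens to 88 mm and grips with 3 to 60 N. Pads are 18 mm wide; open, the fingers measure 123 mm over their backs; the gripper's body (75 mm by 187 mm) begins 45 mm behind the grasp point.
Start: joints at [-70.313, 30.733, -0.252, 88.115, 0.149, 61.152, -4.079], TCP at [0.259, 0.596, 0.405] pointing down, gripper open.
Joint ranges: [-154.64, 154.64], [-21.42, 123.67], [-72.66, 72.17], [13.99, 137.28], [-74.86, 254.86], [10.95, 109.41], [-158.01, 158.01]. Speed limits (degrees/s): [136.94, 136.94, 180, 180, 180, 180, 180].

## Interface

Orientations are given as a 3x3 rotation matrix whose columns are the frame's x, y, z axes.
In Python, from station import r gives the robot as it stands.
- The arm moves only by the tool move_arm, never from a script. Its argument "targets" is a list that holds one entry, the list of rows, each a list of 7 numbers: the shift along the world's x, y, z in mm, then the turn, a rotation vector about the world's x, y, z in rad, then the finger opening in mm, from 0 to 88.1. A call has 1 to 8 rows; each row shifts and turns the commanded pose from where the row before left it; what a row does not reach is not made up. A row lasts 1/10 s, in which the tool goes at most 50 mm and 8.59 degrees, less where a joint would pass 70% of its speed; a pose out of reach is approached as far as the arm can. A call with a gripper value outside its range is refused whole. The fingers move at their own pace and stop on an object; the grip force is fixed at half the most. Time passes only in rows, so rows that do not move let the fingers close. It gives the time, the measured TCP pose, the force and the opening at its end, in the units of the state.
- r.state(): the state, without advancing time (a new reading comes with each control period).
- r.capture(name): name is "side" or "top"; returns the picture (400x640x3 uint8, red, green, blue); there is no depth.
- r.calibration(name): a dict with "mtx" (3x3 intrinsics, pixels), "pose" (4x4, takes a point from camera to world coordinates). Camera axes: x right, y down, z forward; pixel columns grow to the right and rows downward; lengths in m; the calibration is good to about 2 mm. A picture is of the moment at which its call begins. calibration takes no time and is no camera call.
- r.close_job(): hands the job in, once; it reports no verdict.
The state is a dict: "time_s": time; "qpos": joint angles; "qvel": joint speeds; "joint_efforts": joint torques, N m; "ee_pos": TCP position; "tool_rot": TCP orientation; "wrist_force": force on the tool from outside, world axes, zero at the start; "ft_torque": the same for the moment, N m; "opening": opening from 0.0 (shut) to 1.0 (fully open).
Only numpy, scipy, OpenCV 4.12 (cv2) and the standard library are available. Lean on these libraries where they do the work, as an engineer would, in place of code of your own. Each camera call takes 0.05 s, during which the arm holds its last target. There are 200 camera calls.

## Task

The data printer on the inspection bench needs new cells: switch it off by pushing down the raised end of its black rocker switch, then press the ribbed end of the battery hatch in front of the switch once, so that its push-push latch lets go and the hatch pops up. See that the hatch stays fully open by itself, do not push it down again, and finish clear of everything. Only push with the fingertips: do not lift or shove the printer, and leave its paper door, its keypad and the parts on and around it alone.

Things in the scene. Friction and masses are not known exactly. Their poses are not given: they have to be found in the camera images.
- printer: the data printer: a loose low grey case on rubber feet, 220 mm deep (its x), 300 mm wide (its y), 62 mm high to its flat deck, about 2.4 kg. Origin: centre of its underside; x to its back, y to its left, front towards the robot. On its right (y = -93 mm) the battery hatch in front, the power switch behind; in the middle at the back a display 35 mm above the deck; on the left paper door and keypad
- rocker (a joint): the power switch: a black rocker 42 mm long (printer's x), 26 mm wide, in a bezel 3 to 5 mm high on the deck, tipping about a cross axle at printer (62, -93, 71) mm. 0 = on: front end up, back end down; 0.42 rad = off: front end down, its face level, back end up. It clicks over its middle (0.21) by itself and stays; about 3 N on the raised end tips it
- switch_end (a point): middle of the top face of the rocker's front half, 14.5 mm in front of its axle: where to push down. About 79 mm above the table when on, 6 mm lower when off
- hatch (a joint): the battery hatch's angle. 0 = latched shut; negative = pressed in, to a stop at -0.072 rad (4 mm at the ribs); 0.95 rad = fully open on its stop, free edge 125 mm above the table. Push-push latch: pressed in over about 2.5 mm at the ribs (3 to 4 N) and let go, it springs fully open in half a second and stays; pressed all the way down a second time it latches shut
- hatch_pad (a point): middle of the ribbed thumb pad on the hatch's top, 58 mm in front of the hinge, 16 mm behind the free edge, 68 mm above the table when shut: where to press. It moves with the hatch, a plain grey plate 72 mm long (printer's x), 70 mm wide, 8 mm thick, 5.5 mm proud of the deck, over a well with four cells; hinged at its back edge (printer x = 0, z = 60 mm)
- paper_door: the printer's paper door, fixed shut: a domed grey cover 88 x 92 mm at the deck's left back with a strip of paper out of its slot, up to 40 mm above the deck; origin at the centre of its underside, on the deck. Not to be pressed
- keypad: the 4 x 4 keypad, 88 x 92 mm and 7 mm high at the deck's left front, fixed; origin at the centre of its underside, on the deck. Not to be pressed
- block_small: a loose round steel hardness test block, 48 mm across and 10 mm thick, lying on the printer's deck near the front between hatch and keypad; origin at the centre of its underside. A bystander
- sleeve_a: a loose turned steel sleeve standing upright, 43 mm across at the foot, 33 mm at the top, 84 mm high, 0.45 kg, close beside the printer on its left or right; origin at the centre of its foot. A bystander
- sleeve_b: a loose turned steel sleeve standing upright, 43 mm across at the foot, 33 mm at the top, 84 mm high, 0.45 kg, close beside the printer on its left or right; origin at the centre of its foot. A bystander
- sleeve_c: a loose turned steel sleeve standing upright, 43 mm across at the foot, 33 mm at the top, 84 mm high, 0.45 kg, close beside the printer on its left or right; origin at the centre of its foot. A bystander
- block_big: a loose round steel hardness test block, 64 mm across and 16 mm thick, lying in front of the printer; origin at the centre of its underside. A bystander
- anvil: a loose steel V anvil on a round foot, 54 mm across and 32 mm high, left of the printer; origin at the centre of its underside. A bystander
- cells: a loose card box of eight standing spare cells, 66 x 36 mm and 51 mm high, behind the printer; origin at the centre of its underside. A bystander
- driver: a loose screwdriver, 170 mm long, lying in front of the printer; origin on its underside half-way along. A bystander

How it is judged (in metres and radians):
On the way, in this order (a step that is already met when the one before it is completed fails the run):
1. the rocker switch is tipped to off (value of joint rocker above 0.34 rad), for 0.1 s.
2. the hatch is pressed in by the fingers (value of joint hatch below -0.035 rad and contact force between the fingers and hatch above 0.5 N), for 0.02 s.
3. the hatch has popped fully open (value of joint hatch above 0.85 rad), for 0.3 s.
At the end, for the whole second after the job is handed in: The rocker is off (over 0.34 of 0.42 rad), the hatch stands open by itself (over 0.85 of 0.95 rad) and still, the printer is level and within 15 mm of where it stood, and every bystander is within 25 mm of where it was (value of joint rocker above 0.34 rad and value of joint hatch above 0.85 rad and velocity of joint hatch between -0.1 and 0.1 rad/s and distance of printer from where it was at the start of the episode below 0.015 m and angle between printer's own z axis and vertical below 0.03 rad and linear speed of printer below 0.01 m/s and distance of each of sleeve_a, sleeve_b, sleeve_c, block_small, block_big, anvil, cells, driver from where it was at the start of the episode below 0.025 m); the robot touches nothing.
It fails at once if the hatch comes open while the printer is switched on (value of joint hatch above 0.1 rad and value of joint rocker below 0.3 rad).
It fails at once if the hatch, once popped up, is pushed down again (more than 1.7 N on it while over 0.3 rad open) (value of joint hatch above 0.3 rad and contact force between any of the fingers, the arm and hatch above 1.7 N).
It fails at once if the paper door or the keypad is pressed (over 2 N) (contact force between any of the fingers, the arm and paper_door above 2 N or contact force between any of the fingers, the arm and keypad above 2 N).
It fails at once if the printer is lifted, tipped or shoved (over 20 mm or 0.06 rad) (distance of printer from where it was at the start of the episode above 0.02 m or angle between printer's own z axis and vertical above 0.06 rad).
It fails at once if a bystander is lifted, carried, knocked over or shoved (over 30 mm or 0.5 rad) (distance of any of sleeve_a, sleeve_b, sleeve_c, block_small, block_big, anvil, cells, driver from where it was at the start of the episode above 0.03 m or angle between any of sleeve_a, sleeve_b, sleeve_c, block_small, block_big, anvil, cells's own z axis and vertical above 0.5 rad).
It also fails if it takes over 38 s, if anything falls off the work surface, if the arm or the gripper's body presses on something with over 40 N, if the wrist force passes 120 N, or if a joint passes its speed limit or range.

## Working session

There is one attempt and no reset: what is moved stays moved. The work goes in short steps, Python scripts to look and compute and a tool call to move; the robot and the scene stay as the last step left them, time stands still between calls to the robot, and variables do not carry over. Pictures are saved under pics/ and viewed, about 8 in all and at most 12, crops included, and the job is handed in when it is done.

Besides the shell and the picture viewer there is one more tool, called after ">>>" by a JSON object that holds its "op" and its "data", one argument or row to a line. move_arm: Moves the arm, as the interface text tells. Its arguments: {"type":"object","properties":{"targets":{"type":"array","items":{"type":"array","items":{"type":"array","items":{"type":"number"}}}}},"required":["targets"]}

```bash
mkdir -p pics; python3 - <<'E'
from station import r
import cv2
s=r.state();print(s['time_s'],s['ee_pos'],s['tool_rot'],s['wrist_force'],s['opening'],r.grasp_offset)
for n in('top','side'):
    cv2.imwrite(f'pics/{n}0.png',r.capture(n)[:,:,::-1]);c=r.calibration(n);print(c['mtx'],c['pose'])
E
```

```text
0.0 [0.25885108 0.59586765 0.40385208] [[ 3.98384368e-01 -5.56136875e-04 -9.17218396e-01]
 [ 9.17216913e-01 -1.65610361e-03  3.98384728e-01]
 [-1.74056514e-03 -9.99998474e-01 -1.49667642e-04]] [-0.46773234  0.4688926  -0.27846011] 1.0010300569239332 0.1473
[[444.59696121   0.         323.78702972]
 [  0.         444.59696121 196.25481822]
 [  0.           0.           1.        ]] [[ 0.02876873 -0.99249952  0.11881521  0.45579138]
 [-0.99953877 -0.02972002 -0.00624196  0.14333552]
 [ 0.00972633 -0.11858083 -0.99289676  1.09610484]
 [ 0.          0.          0.          1.        ]]
[[507.79441742   0.         316.66141846]
 [  0.         507.79441742 207.59707215]
 [  0.           0.           1.        ]] [[ 0.95151464 -0.16008768  0.26266294  0.23245475]
 [-0.30758687 -0.48630693  0.81786056 -0.99318951]
 [-0.00319459 -0.85899797 -0.51196903  0.78923924]
 [ 0.          0.          0.          1.        ]]
```

View pics/top0.png

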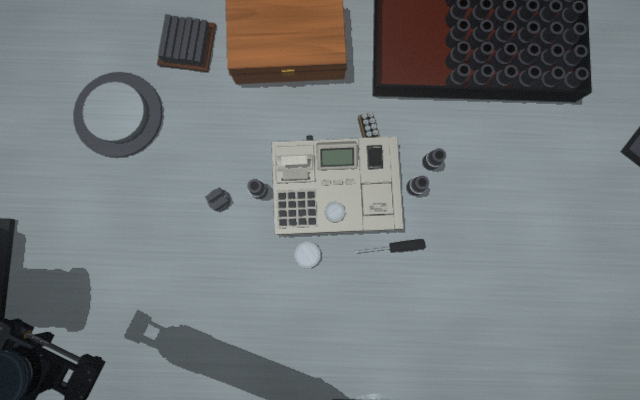

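View pics/side0.png

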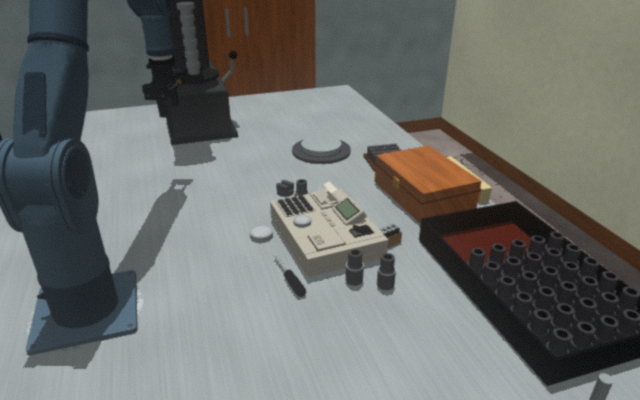

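The printer spans about (273..403, 137..235) in the top view, with the switch near (375,157) and the hatch near (378,200). Two sleeves stand on its right, one on its left. I'll enlarge it.

```bash
python3 - <<'E'
import cv2
a=cv2.imread('pics/top0.png')[125:245,265:425];cv2.imwrite('pics/topc.png',cv2.resize(a,None,fx=5,fy=5,interpolation=cv2.INTER_CUBIC))
a=cv2.imread('pics/side0.png')[175:295,260:420];cv2.imwrite('pics/sidec.png',cv2.resize(a,None,fx=5,fy=5,interpolation=cv2.INTER_CUBIC))
E
```

```text
(no output)
```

View pics/topc.png

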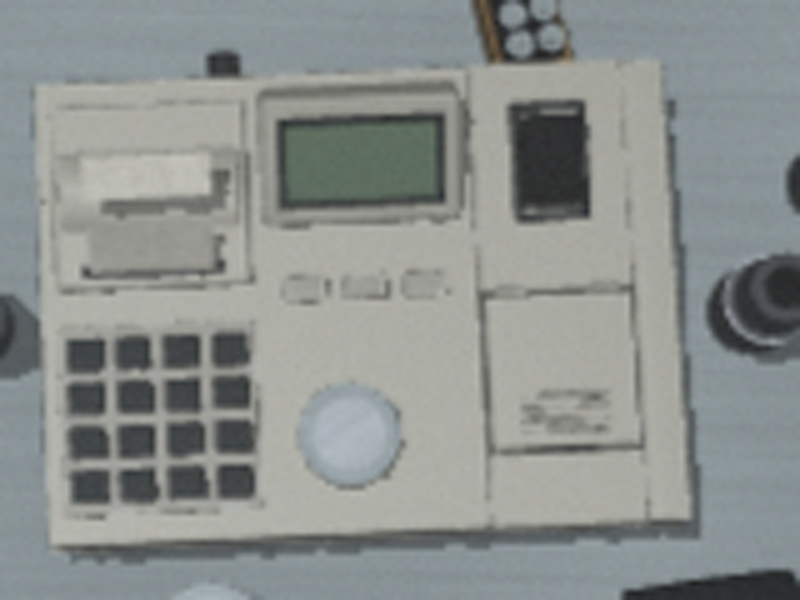

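View pics/sidec.png

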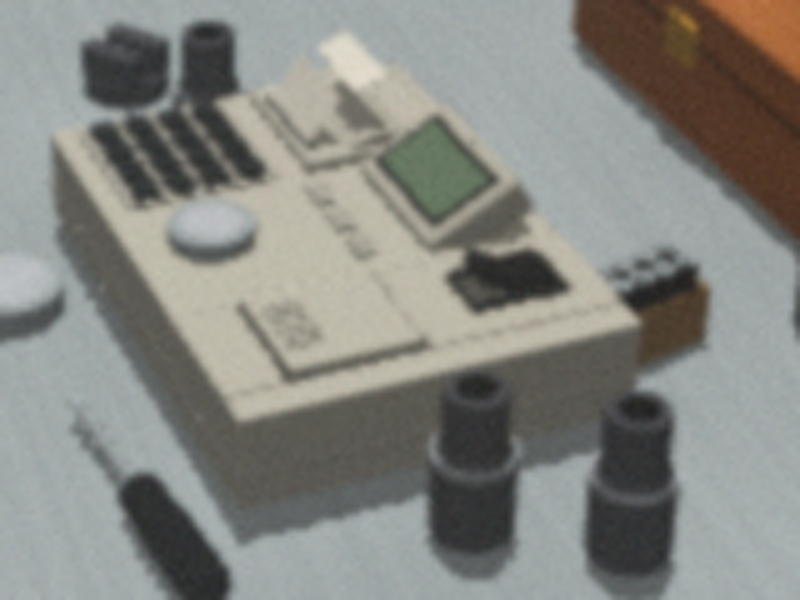

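```bash
cat >h.py <<'E'
from station import r
import numpy as np, cv2
def crop(p,x0,y0,f): return (np.array(p,float)+.5)/f-.5+[x0,y0]
def ray(n,px):
    c=r.calibration(n);d=c['pose'][:3,:3]@np.linalg.inv(c['mtx'])@np.r_[px,1];return c['pose'][:3,3],d
def onz(n,px,z):
    o,d=ray(n,px);return o+d*(z-o[2])/d[2]
def proj(n,P):
    c=r.calibration(n);q=c['pose'][:3,:3].T@(np.array(P)-c['pose'][:3,3]);q=c['mtx']@q;return q[:2]/q[2]
E
python3 - <<'E'
from h import *
from scipy.optimize import least_squares
T=[((36,87),(110,150,62)),((660,60),(110,-150,62)),((692,520),(-110,-150,62)),((52,548),(-110,150,62)),
((484,292),(0,-58,66)),((633,288),(0,-128,66)),((641,447),(-74,-128,66)),((492,452),(-74,-58,66))]
S=[((240,420),(-110,-150,62)),((640,322),(110,-150,62)),((55,135),(-110,150,62)),((242,507),(-110,-150,5))]
def W(p,q):
    c,s=np.cos(p[2]),np.sin(p[2]);return np.array([p[0]+c*q[0]-s*q[1],p[1]+s*q[0]+c*q[1],q[2]])/1000
def f(p,w):
    e=[]
    if 'T' in w:e+=[proj('top',W(p,q))-crop(x,265,125,5) for x,q in T]
    if 'S' in w:e+=[proj('side',W(p,q))-crop(x,260,175,5) for x,q in S]
    return np.concatenate(e)
for w in('T','S','TS'):
    o=least_squares(f,[600,100,0],args=(w,));print(w,o.x,np.degrees(o.x[2]));print(o.fun.reshape(-1,2).round(1).tolist())
p=o.x
for n,q in dict(axle=(62,-93,71),swend=(47.5,-93,79),pad=(-58,-93,68),dispR=(62,-35,97)).items(): print(n,W(p,q).round(4),proj('top',W(p,q)))
# sleeves feet etc
for n,x in dict(sl1=(473,375),sl2=(640,405)).items(): print(n,onz('side',crop(x,260,175,5),.084))
E
```

```text
T [6.07620069e+02 1.07500559e+02 7.38849332e-02] 4.2332948399421655
[[-0.5, -0.3], [0.6, -0.2], [0.3, 0.1], [-0.8, 0.3], [-0.0, 0.5], [-0.0, -0.0], [0.4, -0.4], [0.1, -0.1]]
S [6.11072482e+02 1.06824623e+02 6.83262108e-02] 3.9148035106831895
[[-0.2, -0.3], [0.9, -0.2], [-0.5, -1.2], [-0.3, 1.1]]
TS [6.08481353e+02 1.07286367e+02 7.39820125e-02] 4.238857075620447
[[-0.4, -0.7], [0.7, -0.5], [0.4, -0.2], [-0.6, -0.0], [0.1, 0.1], [0.0, -0.4], [0.5, -0.8], [0.2, -0.4], [-0.8, -0.1], [0.1, -0.3], [-1.7, -1.0], [-0.9, 1.2]]
axle [0.6772 0.0191 0.071 ] [375.08144163 156.05252812]
swend [0.6627 0.0181 0.079 ] [375.87463052 161.44742367]
pad [0.5575 0.0103 0.068 ] [377.95623262 206.9680515 ]
dispR [0.6729 0.077  0.097 ] [351.23802007 154.75993948]
sl1 [ 0.61909023 -0.08041609  0.084     ]
sl2 [ 0.6844492 -0.1272081  0.084    ]
```

>>> {"op": "move_arm", "data": {
  "targets": [
    [[20,-29,0,0,0,0.024,0],[20,-29,0,0,0,0.024,0],[20,-29,0,0,0,0.024,0],[20,-29,0,0,0,0.024,0],[20,-29,0,0,0,0.024,0],[20,-29,0,0,0,0.024,0],[20,-29,0,0,0,0.024,0],[20,-29,0,0,0,0.024,0]]
  ]
}}

```text
time_s: 0.9
ee_pos: [0.4195, 0.3628, 0.4044]
tool_rot: [[0.215, -0.0, -0.977], [0.977, -0.0, 0.215], [-0.001, -1.0, 0.0]]
wrist_force: [-0.0, -0.4, 0.6]
opening: 0.295
```

>>> {"op": "move_arm", "data": {
  "targets": [
    [[20,-29,0,0,0,0.024,0],[20,-29,0,0,0,0.024,0],[20,-29,0,0,0,0.024,0],[20,-29,0,0,0,0.024,0],[20,-29,0,0,0,0.024,0],[20,-29,0,0,0,0.024,0],[20,-29,0,0,0,0.024,0],[20,-29,0,0,0,0.024,0]]
  ]
}}

```text
time_s: 1.7
ee_pos: [0.5795, 0.1309, 0.4044]
tool_rot: [[0.025, -0.001, -1.0], [1.0, -0.0, 0.025], [-0.0, -1.0, 0.001]]
wrist_force: [0.1, -0.3, 0.2]
opening: 0.006
```

>>> {"op": "move_arm", "data": {
  "targets": [
    [[20,-29,0,0,0,0.024,0],[20,-29,0,0,0,0.024,0],[20,-29,0,0,0,0.024,0],[20,-29,0,0,0,0.024,0],[0,0,0,0,0,0,0],[0,0,0,0,0,0,0]]
  ]
}}

```text
time_s: 2.3
ee_pos: [0.6589, 0.0156, 0.404]
tool_rot: [[-0.068, -0.001, -0.998], [0.998, 0.0, -0.068], [0.0, -1.0, 0.001]]
wrist_force: [-0.9, 0.3, -0.1]
opening: 0.003
```

>>> {"op": "move_arm", "data": {
  "targets": [
    [[2,2,-30,0,0,0,0],[0,0,-30,0,0,0,0],[0,0,-30,0,0,0,0],[0,0,-25,0,0,0,0],[0,0,-20,0,0,0,0],[0,0,-9,0,0,0,0],[0,0,0,0,0,0,0]]
  ]
}}

```text
time_s: 3.0
ee_pos: [0.6601, 0.0195, 0.2596]
tool_rot: [[-0.072, -0.003, -0.997], [0.997, 0.001, -0.072], [0.001, -1.0, 0.003]]
wrist_force: [0.4, 0.1, -0.3]
opening: 0.007
```

```bash
python3 - <<'E'
from h import *
s=r.state();print(s['ee_pos'],s['wrist_force'])
a=r.capture('side')[175:295,260:420,::-1];b=r.capture('top')[125:245,265:425,::-1]
g=lambda a:cv2.resize(a,(800,600),interpolation=cv2.INTER_CUBIC)[:400]
cv2.imwrite('pics/s1.png',cv2.resize(np.hstack([g(a)[:,300:700],g(b)[:,400:800]]),None,fx=1,fy=1))
t=s['ee_pos']+.166*s['tool_rot'][:,1];print(t)
E
```

```text
[0.66009193 0.01953638 0.25955913] [ 0.4210831   0.10061332 -0.30425193]
[0.65964188 0.01962299 0.09355976]
```

View pics/s1.png

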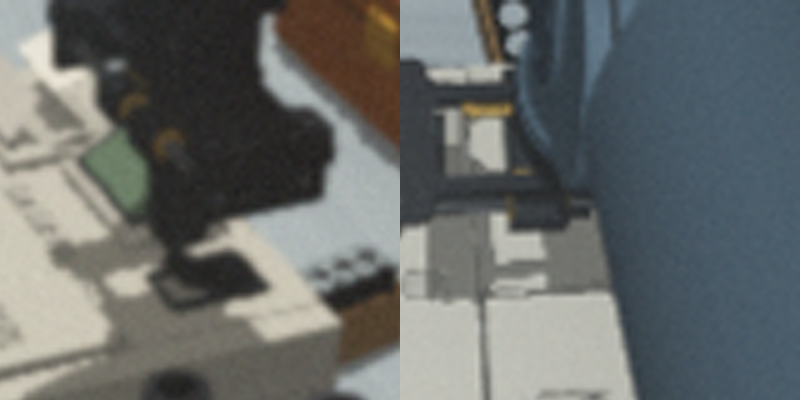

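>>> {"op": "move_arm", "data": {
  "targets": [
    [[0,-1,-5,0,0,0,0],[0,0,-5,0,0,0,0],[0,0,-4,0,0,0,0],[0,0,0,0,0,0,0]]
  ]
}}

```text
time_s: 3.5
ee_pos: [0.6607, 0.0171, 0.2463]
tool_rot: [[-0.07, -0.001, -0.998], [0.998, -0.0, -0.07], [-0.0, -1.0, 0.001]]
wrist_force: [-0.2, 0.6, -0.3]
opening: 0.006
```

>>> {"op": "move_arm", "data": {
  "targets": [
    [[0,0,-2,0,0,0,0],[0,0,-2,0,0,0,0],[0,0,0,0,0,0,0]]
  ]
}}

```text
time_s: 3.8
ee_pos: [0.661, 0.0172, 0.2424]
tool_rot: [[-0.07, 0.0, -0.998], [0.998, 0.0, -0.07], [0.0, -1.0, -0.0]]
wrist_force: [-0.1, 0.1, 0.4]
opening: 0.006
```

>>> {"op": "move_arm", "data": {
  "targets": [
    [[0,0,-1.5,0,0,0,0],[0,0,-1.5,0,0,0,0],[0,0,0,0,0,0,0]]
  ]
}}

```text
time_s: 4.1
ee_pos: [0.6611, 0.0172, 0.2397]
tool_rot: [[-0.07, 0.0, -0.998], [0.998, 0.0, -0.07], [0.0, -1.0, -0.0]]
wrist_force: [0.1, 0.7, 0.3]
opening: 0.004
```

>>> {"op": "move_arm", "data": {
  "targets": [
    [[0,0,-1,0,0,0,0],[0,0,0,0,0,0,0]]
  ]
}}

```text
time_s: 4.3
ee_pos: [0.6611, 0.0172, 0.2396]
tool_rot: [[-0.07, 0.0, -0.998], [0.998, 0.0, -0.07], [0.0, -1.0, -0.0]]
wrist_force: [-2.7, 0.5, 6.2]
opening: 0.011
```

The force rose against a stop at a tip height of about 73.5 mm, the height given for the "off" face. I'll back off and check.

>>> {"op": "move_arm", "data": {
  "targets": [
    [[0,0,20,0,0,0,0],[0,0,30,0,0,0,0],[-25,-2,0,0,0,0,0],[-25,-2,0,0,0,0,0],[-25,-2,0,0,0,0,0],[-25,-2,0,0,0,0,0],[0,0,0,0,0,0,0]]
  ]
}}

```text
time_s: 5.0
ee_pos: [0.5582, 0.0087, 0.2884]
tool_rot: [[-0.07, -0.003, -0.998], [0.998, -0.0, -0.07], [-0.0, -1.0, 0.003]]
wrist_force: [1.1, 0.3, 0.4]
opening: 0.007
```

```bash
python3 - <<'E'
from h import *
s=r.state();print(s['ee_pos'],s['wrist_force'])
a=r.capture('side')[175:295,260:420,::-1];b=r.capture('top')[125:245,265:425,::-1]
g=lambda a:cv2.resize(a,(800,600),interpolation=cv2.INTER_CUBIC)
cv2.imwrite('pics/s2.png',np.hstack([g(a)[100:500,200:600],g(b)[:400,400:800]]))
t=s['ee_pos']+.166*s['tool_rot'][:,1];print(t)
E
```

```text
[0.55824774 0.0087122  0.28842398] [1.05450146 0.2566417  0.42931931]
[0.55771031 0.00866659 0.12242486]
```

View pics/s2.png

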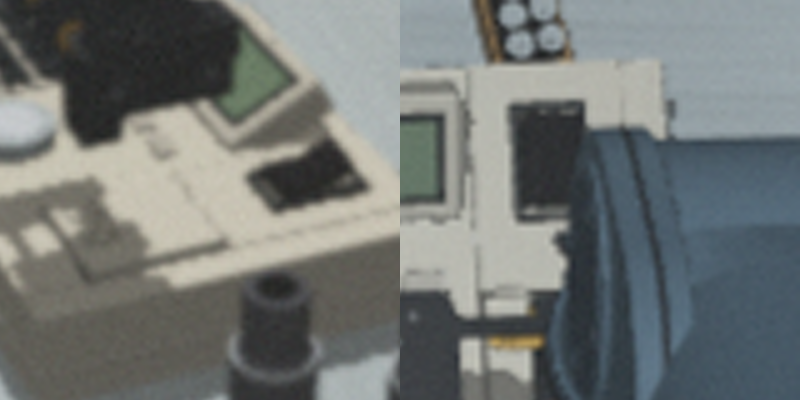

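The front half of the rocker now lies level and the back end is raised at (325,150) in the left half of the picture, so it is off. The printer has not moved. Next is the hatch pad.

>>> {"op": "move_arm", "data": {
  "targets": [
    [[0,1,-20,0,0,0,0],[0,0,-18,0,0,0,0],[0,0,-8,0,0,0,0],[0,0,-4,0,0,0,0],[0,0,0,0,0,0,0],[0,0,0,0,0,0,0]]
  ]
}}

```text
time_s: 5.7
ee_pos: [0.5615, 0.0102, 0.2393]
tool_rot: [[-0.07, 0.001, -0.998], [0.998, 0.0, -0.07], [-0.0, -1.0, -0.001]]
wrist_force: [0.1, 0.4, -0.6]
opening: 0.006
```

>>> {"op": "move_arm", "data": {
  "targets": [
    [[0,0,-1.5,0,0,0,0],[0,0,-1.5,0,0,0,0],[0,0,-1.5,0,0,0,0],[0,0,0,0,0,0,0]]
  ]
}}

```text
time_s: 6.1
ee_pos: [0.5611, 0.0102, 0.2343]
tool_rot: [[-0.07, 0.0, -0.998], [0.998, 0.0, -0.07], [0.0, -1.0, -0.0]]
wrist_force: [0.2, 0.5, 0.1]
opening: 0.002
```

>>> {"op": "move_arm", "data": {
  "targets": [
    [[-3,0,0,0,0,0,0],[0,0,-1.5,0,0,0,0],[0,0,-1.5,0,0,0,0],[0,0,0,0,0,0,0]]
  ]
}}

```text
time_s: 6.5
ee_pos: [0.5577, 0.0102, 0.2311]
tool_rot: [[-0.07, -0.001, -0.998], [0.998, -0.0, -0.07], [0.0, -1.0, 0.001]]
wrist_force: [-1.4, -0.2, 2.5]
opening: 0.004
```

>>> {"op": "move_arm", "data": {
  "targets": [
    [[0,0,-1,0,0,0,0],[0,0,-0.5,0,0,0,0],[0,0,0,0,0,0,0]]
  ]
}}

```text
time_s: 6.8
ee_pos: [0.5577, 0.0102, 0.23]
tool_rot: [[-0.07, -0.001, -0.998], [0.998, 0.0, -0.07], [0.0, -1.0, 0.001]]
wrist_force: [-3.8, 0.3, 7.6]
opening: 0.003
```

At the stop: 4 mm pressed with 7.6 N. Now a quick retreat, up and forwards.

>>> {"op": "move_arm", "data": {
  "targets": [
    [[0,0,48,0,0,0,0],[-15,0,45,0,0,0,0],[-25,0,35,0,0,0,0],[-30,10,30,0,0,0,0],[-20,40,10,0,0,0,0],[0,45,0,0,0,0,0],[0,45,0,0,0,0,0],[0,45,0,0,0,0,0]]
  ]
}}

```text
time_s: 7.6
ee_pos: [0.4677, 0.1968, 0.3981]
tool_rot: [[-0.07, 0.001, -0.998], [0.998, 0.001, -0.07], [0.0, -1.0, -0.001]]
wrist_force: [1.4, -0.2, -0.5]
opening: 0.008
```

>>> {"op": "move_arm", "data": {
  "targets": [
    [[0,45,0,0,0,0,0],[0,45,0,0,0,0,0],[0,45,0,0,0,0,0],[0,20,0,0,0,0,0],[0,0,0,0,0,0,0]]
  ]
}}

```text
time_s: 8.1
ee_pos: [0.4668, 0.3539, 0.3972]
tool_rot: [[-0.075, -0.0, -0.997], [0.997, 0.002, -0.075], [0.002, -1.0, 0.0]]
wrist_force: [-0.9, 0.3, 0.3]
opening: 0.008
```

```bash
python3 - <<'E'
from h import *
s=r.state();print(s['ee_pos'],s['wrist_force'])
a=r.capture('side')[175:295,260:420,::-1];b=r.capture('top')[125:245,265:425,::-1]
g=lambda a:cv2.resize(a,(560,420),interpolation=cv2.INTER_CUBIC)
cv2.imwrite('pics/s3.png',np.hstack([g(a)[:,:400],g(b)[:,160:]]))
E
```

```text
[0.46678462 0.35386576 0.39722655] [-0.89301943  0.27445486  0.28245288]
```

View pics/s3.png

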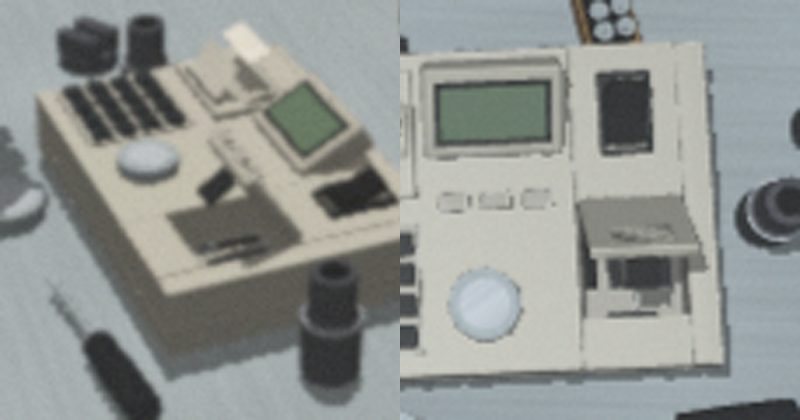

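The hatch stands open, with its free edge around row 262 in the top crop, the well exposed, the switch off and the bystanders in place. Next I check the opening angle, that it is still, and that nothing has shifted.

>>> {"op": "move_arm", "data": {
  "targets": [
    [[0,0,0,0,0,0,0],[0,0,0,0,0,0,0],[0,0,0,0,0,0,0],[0,0,0,0,0,0,0],[0,0,0,0,0,0,0],[0,0,0,0,0,0,0]]
  ]
}}

```text
time_s: 8.8
ee_pos: [0.468, 0.3501, 0.3978]
tool_rot: [[-0.07, 0.0, -0.998], [0.998, 0.0, -0.07], [0.0, -1.0, -0.0]]
wrist_force: [-0.9, -0.2, -0.1]
opening: 0.006
```

```bash
python3 - <<'E'
from h import *
p=(608.5,107.3,.074);c,s=np.cos(p[2]),np.sin(p[2])
W=lambda x,y,z:np.array([p[0]+c*x-s*y,p[1]+s*x+c*y,z])/1000
for a in(.75,.85,.95):
    print(a,[((proj('top',W(-72*np.cos(a)+q*7.5*np.sin(a),y,60+72*np.sin(a)+q*7.5*np.cos(a)))-[265,125])*3.5-[160,0]+[400,0]).round(0).tolist() for q,y in((0,-58),(0,-128),(1,-58),(1,-128))] if 0 else [(((proj('top',W(-72*np.cos(a)+q*7.5*np.sin(a),y,60+72*np.sin(a)+q*7.5*np.cos(a)))-[265,125])*3.5)+[240,0]).round(0).tolist() for q,y in((0,-58),(0,-128),(1,-58),(1,-128))])
a=r.capture('top').astype(int);b=cv2.imread('pics/top0.png')[:,:,::-1].astype(int)
d=np.abs(a-b).max(2);R=d[95:270,200:450]>60
n,l,st,_=cv2.connectedComponentsWithStats(R.astype(np.uint8))
print([(x[0]+200,x[1]+95,*x[2:]) for x in st[1:].tolist() if x[4]>4]);S=r.state();print(S['time_s'],S['qvel'].round(3) if hasattr(S['qvel'],'round') else S['qvel'])
e=r.capture('top').astype(int);print(np.abs(a-e)[120:240,265:420].max())
E
```

```text
0.75 [[589.0, 275.0], [698.0, 270.0], [589.0, 266.0], [699.0, 261.0]]
0.85 [[589.0, 266.0], [699.0, 261.0], [589.0, 256.0], [699.0, 251.0]]
0.95 [[589.0, 256.0], [699.0, 252.0], [589.0, 246.0], [700.0, 241.0]]
[(362, 190, 5, 18, 51), (371, 192, 7, 2, 7), (370, 198, 22, 10, 178), (392, 208, 1, 5, 5), (384, 214, 7, 1, 7), (200, 216, 55, 54, 1951), (300, 247, 14, 16, 42), (297, 251, 3, 5, 5), (298, 256, 5, 4, 9), (305, 257, 3, 3, 5), (301, 262, 4, 2, 5), (307, 261, 3, 4, 8)]
8.85 [-0.103  0.125  0.026 -0.074  0.062  0.029 -0.029]
9
```

```bash
python3 - <<'E'
from h import *
a=r.capture('top')[:,:,::-1];b=r.capture('side')[:,:,::-1]
z=lambda a,x,y,w,h:cv2.resize(a[y:y+h,x:x+w],(400,400),interpolation=cv2.INTER_CUBIC)
cv2.imwrite('pics/s4.png',np.hstack([z(a,355,170,50,50),z(b,285,210,60,60)]))
p=(608.5,107.3,.074);c,s=np.cos(p[2]),np.sin(p[2])
W=lambda x,y,z:np.array([p[0]+c*x-s*y,p[1]+s*x+c*y,z])/1000
for A in(.75,.85,.95):
  for q in(0,8):
    P=[W(-74*np.cos(A)+q*np.sin(A),y,60+74*np.sin(A)+q*np.cos(A)) for y in(-58,-128)]
    print(A,q,[((proj('top',x)-[355,170]+.5)*8).round().tolist() for x in P],[((proj('side',x)-[285,210]+.5)*6.67+[400,0]).round().tolist() for x in P])
E
```

```text
0.75 0 [[81.0, 277.0], [332.0, 266.0]] [[597.0, 55.0], [669.0, 150.0]]
0.75 8 [[83.0, 255.0], [334.0, 244.0]] [[610.0, 39.0], [683.0, 133.0]]
0.85 0 [[82.0, 256.0], [334.0, 245.0]] [[610.0, 41.0], [682.0, 135.0]]
0.85 8 [[83.0, 232.0], [336.0, 221.0]] [[624.0, 26.0], [698.0, 119.0]]
0.95 0 [[83.0, 234.0], [335.0, 222.0]] [[624.0, 27.0], [697.0, 121.0]]
0.95 8 [[83.0, 208.0], [337.0, 197.0]] [[640.0, 14.0], [714.0, 106.0]]
```

View pics/s4.png

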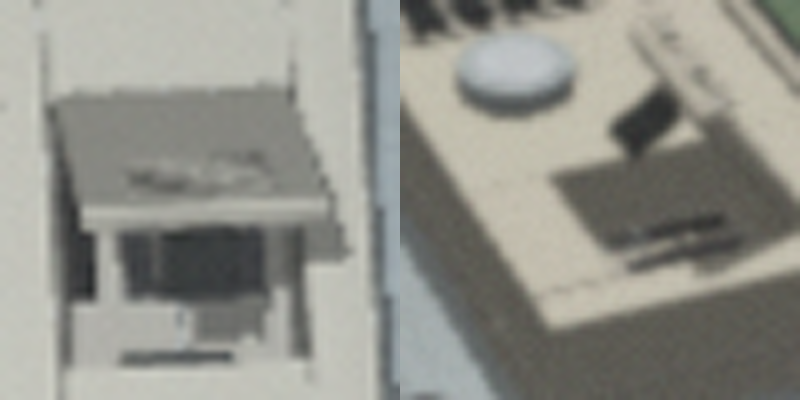

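The free edge runs (83,208)-(330,195) along its top and (85,232)-(330,218) along its bottom. That matches the 0.95 rad prediction within about 7 px of the enlarged crop (under 1 image px), so the hatch is fully open. I'll hand in.

```bash
python3 -c "
from station import r
print(r.close_job(), r.state()['time_s'])"
```

```text
the job is handed in; nothing more can be done
the job is handed in; nothing more can be done
```

I switched the printer off and pressed the hatch once; it popped open and stayed open. I handed the job in shortly after 9 s of the 38 s allowed. No verdict came back.

- **Switch:** I pushed the raised front end of the rocker down with the closed fingertips. It met its stop with the tips at about 73.5 mm and 6 N, close to the 73 mm given for "off". The side picture showed the front half level and the back end up.
- **Hatch:** I pressed the ribbed pad about 4 mm to its stop, with 7.6 N vertical force. I then pulled the fingers away up and forward in quick rows. The free edge in the top picture matched the prediction for 0.95 rad within about a pixel. Two top pictures 0.05 s apart differed only by noise, so it is standing still.
- **Surroundings:** Comparing the first and last top pictures, the larger changes were the hatch and the arm with its shadow. Small ones at the big test block I took for the arm's shadow; I did not check that separately. The arm finished well clear of everything, with under 1 N at the wrist.

The forces are only end-of-move readings. The contact force on the hatch while it sprang up was not measured directly.

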